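Scan the slide carrier, shim it and hold it flush

TASK

Book the black slide carrier into the loading station: pick up the hand scanner, hold it steady for a good second straight above the carrier's barcode label, 4 to 10 cm off it and pointing down at it, then stand it back upright on its rubber pad. Next take the grey spacer from its stand and slide it, toe first, all the way down into the gap beside the carrier that is wide enough for it, about midway along the carrier; do not try it in the narrow gap. Finally leave the spacer there and press the carrier down with the fingers until it is flush with the rails, and finish holding it pressed down; leave everything else on the bench alone.

Things in the scene. Friction and masses are not known exactly. Their poses are not given: they have to be found in the camera images.
- station: Loading station, fixed: grey base 130 (x) x 170 (y) x 10 mm; origin at the centre of its underside, on the bench. The carrier stands in its middle (100 mm along x, 60 mm along y, so its sides are at y = -30 and +30 mm); a rail stands on the base on each side, its centre at y = -56 or +56 mm. Gap floors are the base's top, z = 10 mm; the gaps are open at their ends and on top.
- rail_thin: Thinner aluminium rail, fixed on the station, on its +y or -y side: 110 (along station x) x 20 thick x 40 mm high; origin at the centre of its underside (10 mm above the bench), top 50 mm above the bench. The gap between it and the carrier is 16 mm wide (centred 38 mm from the station's middle) and 40 mm deep.
- rail_thick: Thicker aluminium rail on the other side: 110 x 36 thick x 40 mm high, origin at the centre of its underside, top 50 mm above the bench. The gap between it and the carrier is only 8 mm: too narrow.
- carrier (a joint): Carrier's downward travel in m: 0 up (its top 56 mm above the bench, 6 mm proud of the rails), 0.006 on its stop, top flush with the rails at 50 mm. Springs: about 2.5 N starts it, about 6.5 N brings it on its stop.
- carrier_top (a point): Centre of the black slide carrier's flat top (100 x 60 mm), where it can be pressed; axes as the station's.
- carrier_label (a point): Centre of the white barcode label (24 x 46 mm) on the carrier's top, 28 mm from its centre towards the station's -x; z up.
- stand: Grey parking stand of the spacer, fixed: 110 (x) x 60 x 25 mm high, slot along its x, slot floor 7 mm above the bench, 18 mm deep, 14.4 mm wide, 78 mm long; origin at the centre of its underside.
- spacer: Grey plastic spacer, an upright slab: 70 mm long (x), 12 mm thick (y), 95 mm high (z), 90 g; origin at the centre of its underside. Its lowest 10 mm taper to a 6 mm wide toe. Starts upright in the stand; grip it by the thickness near the top (about 75 mm above the toe); its two sides are alike. Seated in the wide gap its toe is 10 mm above the bench and it stands 45 mm above the rails.
- spacer_toe (a point): Centre of the spacer's underside (toe).
- scanner: Hand scanner standing upright: square grey foot 52 x 52 x 22 mm, white handle above it 42 (x) x 30 (y) mm, 125 mm high in all, 150 g; origin at the centre of its underside, which is the reading window: it reads straight down along its own -z. Grip the handle across its 30 mm, about 100 mm above the underside.
- pad: Black rubber pad of the scanner, fixed: 110 x 110 x 6 mm, origin at the centre of its underside; the scanner starts at its middle.
- reagent: Amber bottle, 54 mm wide, 100 mm high: leave alone (origin underside, as for the others below).
- beaker: Glass beaker, 64 mm wide, 80 mm high: leave alone.
- tape: Roll of white tape lying flat, 70 mm wide, 19 mm high: leave alone.
- tipbox: Clear box 85 x 120 x 55 mm: leave alone.
- jar: White jar, 48 mm wide, 60 mm high: leave alone.
- timer: White flat timer 50 x 65 x 18 mm: leave alone.

How it is judged (in metres and radians):
On the way, in this order (a step that is already met when the one before it is completed fails the run):
1. scanner held steady, pointing straight down at the label from 3 to 11 cm (horizontal distance between scanner and carrier_label below 0.015 m and z of scanner in the frame of carrier_label between 0.03 and 0.11 m and angle between scanner's own z axis and vertical below 0.17 rad and linear speed of scanner below 0.03 m/s), for 0.8 s.
2. scanner standing upright on its pad again, let go (horizontal distance between scanner and pad below 0.035 m and z of scanner in the frame of pad between 0.003 and 0.009 m and angle between scanner's own z axis and vertical below 0.08 rad and contact force between the fingers and scanner below 0.3 N), for 0.2 s.
3. spacer fully down in the wide gap (z of spacer_toe in the frame of station below 0.014 m and x of spacer_toe in the frame of station between -0.02 and 0.02 m and y of spacer_toe in the frame of station between -0.045 and 0.045 m and horizontal distance between spacer_toe and rail_thin below 0.03 m and angle between spacer's own z axis and vertical below 0.15 rad and angle between the x axis of spacer and the x axis of station, either way round below 0.15 rad), for 0.2 s.
At the end, for the whole second after the job is handed in: Fingers hold the carrier over 4.5 mm down (flush within 1.5 mm) with over 3 N; the untouched spacer stands in the wide gap, toe within 4 mm of the floor, within 20 mm of midway along and 0.15 rad of straight; the scanner stands, let go, within 35 mm of its pad's middle (all of step 2 and all of step 3 and value of joint carrier above 0.0045 m and contact force between the fingers and station above 3 N and contact force between the fingers and spacer below 0.3 N); the arm keeps its last pose, push and grip.
It fails at once if the spacer is put into the narrow gap (height (world z) of spacer_toe below 0.047 m and horizontal distance between spacer_toe and rail_thick below 0.04 m).
It fails at once if another thing on the bench is shifted by more than 3 cm (distance of any of reagent, beaker, tape, tipbox, jar, timer from where it was at the start of the episode above 0.03 m).
It also fails if it takes over 72 s, if anything falls off the work surface, if the arm or the gripper's body presses on something with over 40 N, if the wrist force passes 120 N, or if a joint passes its speed limit or range.

ROBOT

A 6-joint arm with a two-finger parallel gripper is mounted at the origin on the work surface. World frame = base frame: x ahead of the robot, y to its left, z up, the work surface at z = 0. Lengths are in mm, angles in rad, forces in N, time in s.
With the tool pointing down it reaches from about 325 to 775 mm from the base axis. Payload 5.5 kg.
Tool frame: the origin (TCP) lies between the finger pads; the fingertips stand 8 mm ahead of it and the grasp point (between the pads) lies 11 mm behind it; z points along the fingers, y is the line along which they close (so a half turn about z gives the same grasp; the last joint's range is limited). The gripper opens to 88 mm and grips with 3 to 60 N. Pads are 20 mm wide; open, the fingers measure 115 mm over their backs; the gripper's body (75 mm by 178 mm) begins 61 mm behind the grasp point.
Start: joints at [-1.366, 0.091, 1.231, -0, 1.82, -0.057], TCP at [155.291, -579.57, 230.631] pointing down, gripper open.
Joint ranges: [-2.87, 2.87], [-0.86, 2.18], [0.17, 2.46], [-1.51, 4.65], [0.06, 2.69], [-2.65, 2.65]. Speed limits (rad/s): [2.57, 2.57, 3.01, 3.14, 3.14, 3.14].

INTERFACE

Orientations are given as a rotation vector (axis times angle).
In Python, from cell import env, optics gives the robot as it stands. The module is installed in compiled form; this text tells all that it offers.
- The arm moves only by the tool step_arm, never from a script. Its argument "moves" is a list of rows, each a list of 2 entries, a list of its own where there are three numbers: the shift along the world's x, y, z in cm, then the turn, a rotation vector about the world's x, y, z in rad. A call has 1 to 8 rows; each row is the pose to reach, as a shift and turn from the pose commanded when the call began; what a row does not reach only later rows make up. A row lasts 1/12 s, in which the tool goes at most 41.7 mm and 7.16 degrees, less where a joint would pass 70% of its speed; a pose out of reach is approached as far as the arm can. A call with a gripper value outside its range is refused whole. "claw" is the opening, from 0 (shut) to 1 (fully open), set as the call begins (left out, the last holds). The fingers move at their own pace and stop on an object; "force" is the grip in N (left out, the last holds). Time passes only in rows, so rows that repeat a pose let the fingers close. It gives the time, the measured TCP pose, the force, the opening and the grip force at its end, in the units of the state.
- env.observe(): the state, without advancing time (a new reading comes with each control period).
- optics.camera(name): name is "scene" or "top" or "wrist"; returns the picture (480x640x3 uint8, blue, green, red); there is no depth.
- optics.calibration(name): a dict with "camera_matrix" (3x3 intrinsics, pixels), "world_from_camera" (4x4, takes a point from camera to world coordinates). Camera axes: x right, y up, looking along -z (the intrinsics and any distortion apply to the point x, -y, -z); pixel columns grow to the right and rows downward; lengths in mm; the calibration is good to about 2 mm. The wrist camera is an equidistant fisheye: a pixel r from the principal point sees the ray r / f radians off the axis. A picture is of the moment at which its call begins: read the wrist's pose just before it. calibration takes no time and is no camera call; for the wrist camera it gives the pose at the moment of the call.
- env.job_done(): hands the job in; it is judged then, once.
The state is a dict: "t": time; "joints": joint angles; "joint_velocities": joint speeds; "tau": joint torques, N m; "tool_pos": TCP position; "orientation": TCP orientation; "contact_force": force on the tool from outside, world axes, zero at the start; "moment": the same for the moment, N m; "opening": finger opening in mm; "gripper_force": force on a finger pad.
Only numpy, scipy, OpenCV 4.12 (cv2) and the standard library are available. Lean on these libraries where they do the work, as an engineer would, in place of code of your own. Each camera call takes 0.05 s, during which the arm holds its last target. There are 200 camera calls.

## Working session

There is one attempt and no reset: what is moved stays moved. The work goes in short steps, Python scripts to look and compute and a tool call to move; the robot and the scene stay as the last step left them, time stands still between calls to the robot, and variables do not carry over. Pictures are saved under pics/ and viewed, at most 10 in all, crops included, and the job is handed in when it is done.

Besides the shell and the picture viewer there is one more tool, called as name(argument=value, ...), one argument or row to a line, values as JSON. step_arm: Moves the arm, as the interface text tells. Its arguments: {"type":"object","properties":{"moves":{"type":"array"},"claw":{"type":"number"},"force":{"type":"number"}},"required":["moves"]}

```bash
mkdir -p pics; cat > h.py <<'E'
import numpy as np, cv2
from cell import env, optics
def px2w(name,uv,z):
    c=optics.calibration(name);K=np.array(c["camera_matrix"]);T=np.array(c["world_from_camera"])
    uv=np.atleast_2d(uv).astype(float)
    d=np.c_[(uv[:,0]-K[0,2])/K[0,0],(uv[:,1]-K[1,2])/K[1,1],np.ones(len(uv))]
    if name=="wrist":
        r=np.hypot(d[:,0],d[:,1])+1e-9; d=np.c_[d[:,0]/r*np.sin(r),d[:,1]/r*np.sin(r),np.cos(r)]
    d=(d*[1,-1,-1])@T[:3,:3].T; o=T[:3,3]
    z=np.broadcast_to(z,len(uv))
    return o+d*((z-o[2])/d[:,2])[:,None]
E
python3 - <<'E'
from h import *
for n in("top","scene"):
    cv2.imwrite(f"pics/{n}0.png",optics.camera(n)); c=optics.calibration(n); print(n,c)
print(env.observe())
E
```

```text
top {'camera_matrix': array([[478.81045275,   0.        , 317.33879962],
       [  0.        , 478.81045275, 235.82690545],
       [  0.        ,   0.        ,   1.        ]]), 'world_from_camera': array([[-1.67784629e-02,  9.89758665e-01, -1.41761305e-01,
         4.30628204e+02],
       [-9.99856637e-01, -1.69319446e-02,  1.23577931e-04,
        -5.83499615e-01],
       [-2.27798223e-03,  1.41743055e-01,  9.89900862e-01,
         1.04867914e+03],
       [ 0.00000000e+00,  0.00000000e+00,  0.00000000e+00,
         1.00000000e+00]])}
scene {'camera_matrix': array([[455.36042007,   0.        , 316.81610339],
       [  0.        , 455.36042007, 234.94676799],
       [  0.        ,   0.        ,   1.        ]]), 'world_from_camera': array([[-1.55708229e-01, -7.69058760e-01,  6.19922230e-01,
         1.10914718e+03],
       [ 9.87686787e-01, -1.30843209e-01,  8.57605078e-02,
         6.25842023e+01],
       [ 1.51577438e-02,  6.25642613e-01,  7.79962540e-01,
         7.38719366e+02],
       [ 0.00000000e+00,  0.00000000e+00,  0.00000000e+00,
         1.00000000e+00]])}
{'t': 0.1, 'joints': array([-1.36569026e+00,  9.18205921e-02,  1.23175443e+00, -1.48058794e-05,
        1.81980896e+00, -5.67055990e-02]), 'joint_velocities': array([-0.0020918 , -0.00160813, -0.0035484 ,  0.00014125, -0.00072074,
       -0.00099089]), 'tau': array([ 3.33634038e-03, -4.47858882e+01, -4.07569170e+01,  7.01361895e-02,
        2.84036784e-02, -1.19110896e-04]), 'tool_pos': array([ 155.23763594, -579.31003801,  229.6040109 ]), 'orientation': array([-3.11294405e+00, -4.09840545e-01,  2.30945686e-04]), 'contact_force': array([-0.40448682, -0.23656696,  0.05577547]), 'moment': array([0.04349785, 0.00894438, 0.00071586]), 'gripper_force': 0.0, 'opening': 88.11906462890364}
```

View pics/top0.png

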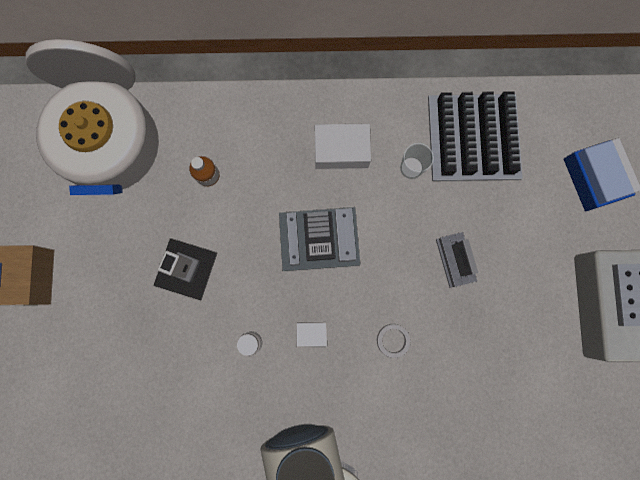

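View pics/scene0.png

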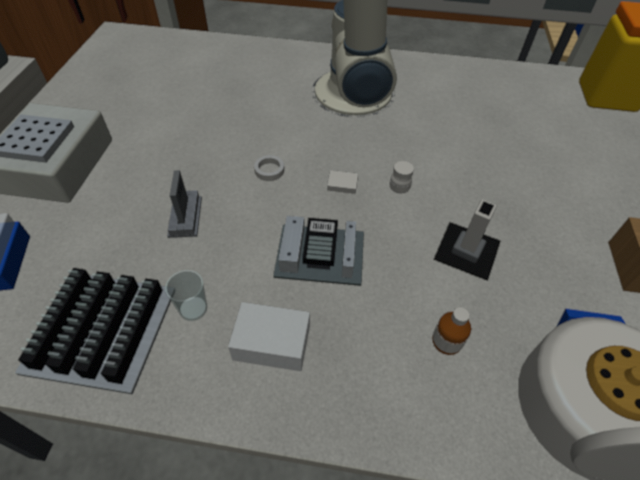

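The top view shows the station at (320,238) with the thin rail on the left (+y), the label towards the robot at (320,248), the stand and spacer at (457,258), and the pad and scanner at (185,268). In the scene view the arm does not look like its stated pose, so I'll zoom in and check it.

```bash
python3 - <<'E'
from h import *
im=optics.camera("top"); w=optics.camera("wrist")
def crop(cx,cy,s=50,k=4): return cv2.resize(im[cy-s:cy+s,cx-s:cx+s],None,fx=k,fy=k,interpolation=cv2.INTER_CUBIC)
a=np.hstack([crop(320,240,50,4),crop(457,258,50,4)]) 
b=np.hstack([crop(185,268,50,2),cv2.resize(im[400:,220:420],(250,100))])
b=np.hstack([cv2.resize(im[232:304,140:230],(250,200)),cv2.resize(w,(267,200)),cv2.resize(im[200:480,400:640],(171,200))])
b=cv2.copyMakeBorder(b,0,0,0,800-b.shape[1],cv2.BORDER_CONSTANT)
cv2.imwrite("pics/c1.png",np.vstack([a,b]))
E
```

```text
Traceback (most recent call last):
ValueError: all the input array dimensions except for the concatenation axis must match exactly, but along dimension 0, the array at index 0 has size 200 and the array at index 1 has size 100
```

```bash
python3 - <<'E'
from h import *
im=optics.camera("top"); w=optics.camera("wrist")
def crop(cx,cy,s=50,k=4): return cv2.resize(im[cy-s:cy+s,cx-s:cx+s],None,fx=k,fy=k,interpolation=cv2.INTER_CUBIC)
a=np.hstack([crop(320,240,50,4),crop(457,258,50,4)]) 
b=np.hstack([cv2.resize(im[232:304,140:230],(250,200)),cv2.resize(w,(267,200)),cv2.resize(im[200:480,400:640],(171,200))])
b=cv2.copyMakeBorder(b,0,0,0,800-b.shape[1],cv2.BORDER_CONSTANT)
cv2.imwrite("pics/c1.png",np.vstack([a,b]))
E
```

```text
(no output)
```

View pics/c1.png

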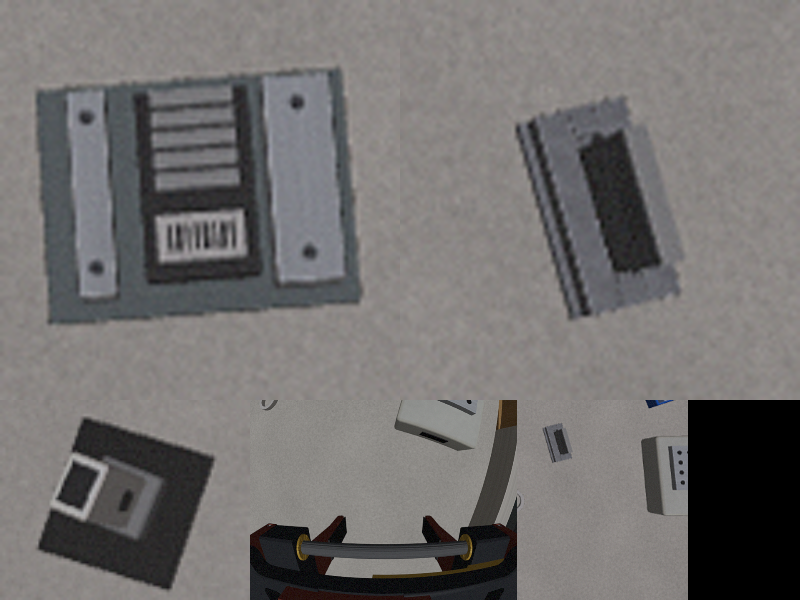

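The crop shows the station's base corners, the stand's corners (slot edge on the left, the spacer leaning outward with its top on the right), and the scanner on the pad with its long handle axis running down and left.

```bash
python3 - <<'E'
from h import *
np.set_printoptions(precision=1,suppress=True)
def rep(n,c,z):
    p=px2w("top",c,z)[:,:2]; e=np.roll(p,-1,0)-p
    print(n,p.mean(0),"len",np.linalg.norm(e,axis=1),"ang",np.degrees(np.arctan2(e[:,1],e[:,0])))
S=lambda a:np.array(a)/4+[270,190]
rep("station",S([(38,90),(341,68),(361,302),(48,324)]),10)
rep("label",S([(156,218),(243,209),(247,255),(159,265)]),56)
D=lambda a:(np.array(a)-[400,0])/4+[407,208]
rep("stand",D([(517,125),(628,97),(680,293),(572,320)]),25)
rep("spacertop",D([(624,124),(647,128),(683,258),(661,268)]),102)
P=lambda a:(np.array(a)-[0,400])*.36+[140,232]
rep("pad",P([(83,417),(214,457),(170,590),(38,548)]),6)
rep("scanner",P([(72,453),(108,461),(88,519),(50,510)]),131)
for n,u,z in [("bottle",(197,163),100),("jar",(247,343),60),("timer",(312,334),18),("tape",(393,340),19),("beaker",(418,155),80),("tipbox",(343,140),55)]: print(n,px2w("top",u,z)[0])
print(optics.calibration("wrist"))
from scipy.spatial.transform import Rotation as R
o=env.observe()["orientation"];print(R.from_rotvec(o).as_matrix())
E
```

```text
station [572.9  -4.8] len [167.8 129.8 170.3 129.3] ang [ -86.8 -176.8   93.1    2.1]
label [544.6  -6.4] len [45.7 24.2 46.1 24.7] ang [ -85.  -176.3   95.5    2.8]
stand [ 519.8 -298.6] len [ 62.4 108.   59.7 107.6] ang [ -76.8 -168.6  102.9   12.8]
spacertop [ 519.5 -303.6] len [11.5 66.4 12.1 73.3] ang [-101. -168.  113.   11.]
pad [512.1 287.9] len [109.5 108.5 109.2 107.7] ang [-107.9  162.4   71.7  -17.5]
scanner [514.5 286. ] len [25.9 42.  27.2 41.8] ang [-103.4  162.2   75.9  -19.7]
bottle [721.3 243.1 100. ]
jar [355.8 145.2  60. ]
timer [368.9  14.1  18. ]
tape [ 353.8 -156.3   19. ]
beaker [ 736.6 -214.3   80. ]
tipbox [780.9 -59.6  55. ]
{'camera_matrix': array([[371.6,   0. , 321.8],
       [  0. , 371.6, 246.7],
       [  0. ,   0. ,   1. ]]), 'world_from_camera': array([[   0.3,    0.9,    0.2,  220.9],
       [  -1. ,    0.3,    0.1, -562.3],
       [   0. ,   -0.2,    1. ,  383.3],
       [   0. ,    0. ,    0. ,    1. ]])}
[[ 1.   0.3 -0. ]
 [ 0.3 -1.   0. ]
 [ 0.  -0.  -1. ]]
```

step_arm(
  moves=[
    [[12, 10, 2], [0, 0, -0.1]],
    [[26.5, 28, 4], [0, 0, -0.3]],
    [[26.5, 28, 4], [0, 0, -0.3]],
    [[26.5, 28, 4], [0, 0, -0.3]],
    [[26.5, 28, 4], [0, 0, -0.3]],
    [[26.5, 28, 4], [0, 0, -0.3]],
    [[26.5, 28, 4], [0, 0, -0.3]],
    [[26.5, 28, 4], [0, 0, -0.3]],
  ],
)

```text
t: 0.97
tool_pos: [383.8, -338.5, 265.4]
orientation: [3.141, -0.06, 0.001]
contact_force: [0.8, 0.3, 0.1]
opening: 88.0
gripper_force: 0.0
```

step_arm(
  moves=[
    [[13, 62.4, -3], [0, 0, -0.27]],
    [[13, 62.4, -3], [0, 0, -0.27]],
    [[13, 62.4, -3], [0, 0, -0.27]],
    [[13, 62.4, -3], [0, 0, -0.27]],
    [[13, 62.4, -3], [0, 0, -0.27]],
    [[13, 62.4, -3], [0, 0, -0.27]],
    [[13, 62.4, -3], [0, 0, -0.27]],
    [[13, 62.4, -3], [0, 0, -0.27]],
  ],
)

```text
t: 1.63
tool_pos: [449.5, -18.4, 249.9]
orientation: [-3.104, 0.482, -0.002]
contact_force: [0.4, -0.3, -0.2]
opening: 87.4
gripper_force: 0.0
```

```bash
python3 - <<'E'
from h import *
s=env.observe();print(s["tool_pos"],s["orientation"],s["joints"])
E
```

```text
[449.54243908 -18.36968465 249.92307868] [-3.10431305e+00  4.82475567e-01 -1.54632092e-03] [-1.16460845e-01 -3.08163865e-01  1.56731210e+00 -2.90006128e-05
  1.88146033e+00  1.76270148e+00]
```

step_arm(
  moves=[
    [[6.4, 30.4, -2], [0, 0, 0]],
    [[6.4, 30.4, -2], [0, 0, 0]],
    [[6.4, 30.4, -2], [0, 0, 0]],
    [[6.4, 30.4, -2], [0, 0, 0]],
    [[6.4, 30.4, -2], [0, 0, 0]],
    [[6.4, 30.4, -2], [0, 0, 0]],
    [[6.4, 30.4, -2], [0, 0, 0]],
    [[6.4, 30.4, -2], [0, 0, 0]],
  ],
)

```text
t: 2.3
tool_pos: [513.2, 287.9, 228.3]
orientation: [-3.105, 0.477, 0.003]
contact_force: [0.3, -0.1, -0.5]
opening: 87.5
gripper_force: 0.0
```

```bash
python3 - <<'E'
from h import *
s=env.observe();print(s["tool_pos"],s["orientation"],s["joints"])
im=optics.camera("wrist");cv2.imwrite("pics/w1.png",im)
c=optics.calibration("wrist");print(c["world_from_camera"])
E
```

```text
[513.24881792 287.88983619 228.30921132] [-3.10461379e+00  4.77035675e-01  2.54925378e-03] [4.52581754e-01 6.02183933e-02 1.26722878e+00 1.41135980e-03
 1.81517173e+00 2.32864167e+00]
[[-2.99024429e-01  9.23406474e-01  2.40634317e-01  5.78379868e+02]
 [-9.54245111e-01 -2.89575112e-01 -7.45823260e-02  2.68668788e+02]
 [ 8.11906514e-04 -2.51926058e-01  9.67746146e-01  3.80372569e+02]
 [ 0.00000000e+00  0.00000000e+00  0.00000000e+00  1.00000000e+00]]
```

View pics/w1.png

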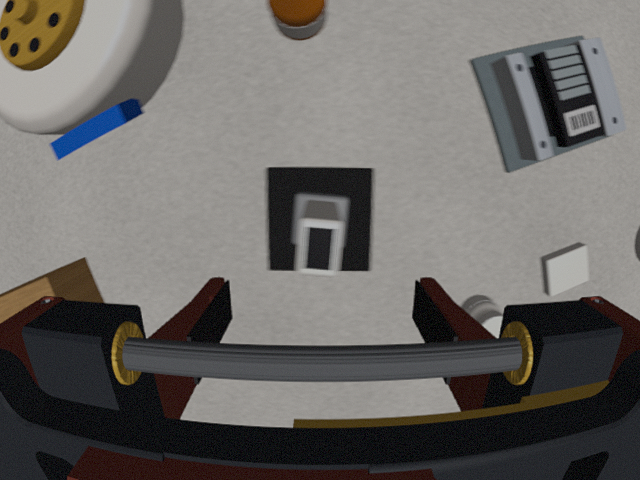

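The wrist view shows the pad with corners near (267,168) to (372,270) and the scanner's handle top with corners (302,221), (343,219), (337,275), (297,273), between the fingers.

```bash
python3 - <<'E'
from h import *
np.set_printoptions(precision=1,suppress=True)
def rep(n,c,z):
    p=px2w("wrist",c,z)[:,:2]; e=np.roll(p,-1,0)-p
    print(n,p.mean(0),"len",np.linalg.norm(e,axis=1),"ang",np.degrees(np.arctan2(e[:,1],e[:,0])))
rep("pad",[(267,168),(373,168),(371,271),(268,269)],6)
rep("scan",[(302,221),(343,219),(337,275),(297,273)],131)
rep("label",[(563,111),(593,106),(599,131),(567,138)],56)
rep("stat",[(471,59),(581,37),(615,140),(508,171)],10)
E
```

```text
pad [512.8 291.1] len [106.8 108.7 109.9 106.5] ang [-107.4  163.1   71.4  -18.5]
scan [516.3 289.5] len [28.  40.4 28.4 37.6] ang [-104.6  157.4   69.6  -23.6]
label [544.9  -0.2] len [44.4 27.4 48.2 27.7] ang [ -91.7 -177.2   88.7   -5.2]
stat [572.    0.2] len [164.1 133.6 172.1 126.2] ang [ -87.2 -172.9   90.4    3.8]
```

step_arm(
  moves=[
    [[0.2, 0.1, -3.5], [0, 0, 0]],
    [[0.2, 0.1, -7], [0, 0, 0]],
    [[0.2, 0.1, -10], [0, 0, 0]],
    [[0.2, 0.1, -12], [0, 0, 0]],
    [[0.2, 0.1, -13.2], [0, 0, 0]],
    [[0.2, 0.1, -13.2], [0, 0, 0]],
  ],
)

```text
t: 2.85
tool_pos: [514.2, 283.5, 94.3]
orientation: [3.101, -0.482, -0.007]
contact_force: [-0.3, 0.7, -0.3]
opening: 87.8
gripper_force: 0.0
```

step_arm(
  moves=[
    [[0, 0, 0], [0, 0, 0]],
    [[0, 0, 0], [0, 0, 0]],
    [[0, 0, 0], [0, 0, 0]],
    [[0, 0, 0], [0, 0, 0]],
    [[0, 0, 0], [0, 0, 0]],
    [[0, 0, 0], [0, 0, 0]],
    [[0, 0, 0], [0, 0, 0]],
    [[0, 0, 0], [0, 0, 0]],
  ],
  claw=0.2,
  force=25,
)

```text
t: 3.52
tool_pos: [515.7, 284.6, 97.9]
orientation: [-3.104, 0.482, -0.0]
contact_force: [0.1, -0.1, 0.0]
opening: 37.8
gripper_force: 0.0
```

step_arm(
  moves=[
    [[0, 0.3, 0], [0, 0, 0]],
    [[0, 0.3, 0], [0, 0, 0]],
    [[0, 0.3, 0], [0, 0, 0]],
    [[0, 0.3, 0], [0, 0, 0]],
    [[0, 0.3, 0], [0, 0, 0]],
  ],
)

```text
t: 3.93
tool_pos: [515.6, 287.8, 97.7]
orientation: [-3.104, 0.482, 0.0]
contact_force: [-0.4, 0.7, -0.3]
opening: 30.9
gripper_force: 23.9
```

step_arm(
  moves=[
    [[0, 0, 2], [0, 0, 0]],
    [[0, 0, 5], [0, 0, 0]],
    [[0, 0, 8], [0, 0, 0]],
    [[0, 0, 11], [0, 0, 0]],
    [[0.2, -2, 12], [0, 0, 0]],
    [[0.5, -5, 12], [0, 0, 0]],
    [[0.8, -8, 12], [0, 0, 0]],
    [[1.1, -11, 12], [0, 0, 0]],
  ],
)

```text
t: 4.6
tool_pos: [526.5, 176.6, 217.6]
orientation: [3.104, -0.481, -0.0]
contact_force: [-0.7, -0.3, -1.8]
opening: 30.9
gripper_force: 23.9
```

step_arm(
  moves=[
    [[0.3, -3, 0], [0, 0, 0]],
    [[0.6, -6, 0], [0, 0, 0]],
    [[0.9, -9, 0], [0, 0, 0]],
    [[1.2, -12, 0], [0, 0, 0]],
    [[1.5, -15, 0], [0, 0, 0]],
    [[1.7, -17, 0], [0, 0, 0]],
    [[1.8, -18.2, 0], [0, 0, 0]],
    [[1.8, -18.2, 0], [0, 0, 0]],
  ],
)

```text
t: 5.27
tool_pos: [544.5, -6.5, 217.2]
orientation: [3.103, -0.487, -0.001]
contact_force: [-0.6, 1.6, -1.5]
opening: 31.3
gripper_force: 23.9
```

```bash
python3 - <<'E'
from h import *
s=env.observe();print(s["tool_pos"],s["orientation"],s["opening"])
w=optics.camera("wrist");t=optics.camera("top");s=optics.camera("scene")
cv2.imwrite("pics/s2.png",np.hstack([cv2.resize(w,(400,300)),cv2.resize(s[150:330,230:470],(400,300))]))
cv2.imwrite("pics/t2.png",t);cv2.imwrite("pics/w2.png",w)
E
```

```text
[544.54839887  -6.47065771 217.21383454] [ 3.10289658e+00 -4.86749300e-01 -1.40420603e-03] 31.258522792639567
```

View pics/s2.png

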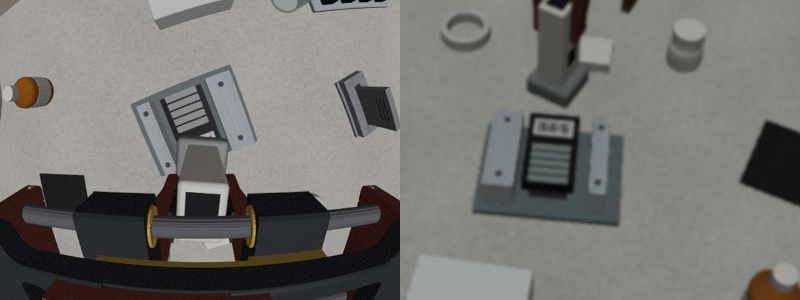

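The wrist view shows the scanner upright between the fingers above the label. The station's far corners are at about (210,163), (368,106) and (411,224) at full resolution.

step_arm(
  moves=[
    [[0, 0, 0], [0, 0, 0]],
    [[0, 0, 0], [0, 0, 0]],
    [[0, 0, 0], [0, 0, 0]],
    [[0, 0, 0], [0, 0, 0]],
    [[0, 0, 0], [0, 0, 0]],
    [[0, 0, 0], [0, 0, 0]],
    [[0, 0, 0], [0, 0, 0]],
    [[0, 0, 0], [0, 0, 0]],
  ],
)

```text
t: 6.08
tool_pos: [544.7, -4.4, 217.7]
orientation: [-3.104, 0.482, -0.0]
contact_force: [-0.4, 0.2, -1.8]
opening: 30.7
gripper_force: 23.9
```

step_arm(
  moves=[
    [[0, 0, 0], [0, 0, 0]],
    [[0, 0, 0], [0, 0, 0]],
    [[0, 0, 0], [0, 0, 0]],
    [[0, 0, 0], [0, 0, 0]],
    [[0, 0, 0], [0, 0, 0]],
    [[0, 0, 0], [0, 0, 0]],
    [[0, 0, 0], [0, 0, 0]],
  ],
)

```text
t: 6.67
tool_pos: [544.7, -4.4, 217.7]
orientation: [3.104, -0.482, -0.0]
contact_force: [-0.5, 0.1, -2.4]
opening: 31.0
gripper_force: 23.9
```

```bash
python3 - <<'E'
from h import *
np.set_printoptions(precision=1,suppress=True)
p=px2w("wrist",[(210,163),(368,106),(411,224)],10)[:,:2];e=np.diff(p,axis=0);print((p[0]+p[2])/2,np.linalg.norm(e,axis=1),np.degrees(np.arctan2(e[:,1],e[:,0])))
print(env.observe()["tool_pos"])
E
```

```text
[576.1  -4. ] [164.3 124.5] [ -88.6 -176.3]
[544.7  -4.4 217.7]
```

step_arm(
  moves=[
    [[-0.2, 2, 0], [0, 0, 0]],
    [[-0.5, 5, 0], [0, 0, 0]],
    [[-0.8, 8.5, 0], [0, 0, 0]],
    [[-1.2, 12, 0], [0, 0, 0]],
    [[-1.5, 15.5, 0], [0, 0, 0]],
    [[-1.9, 19, 0], [0, 0, 0]],
    [[-2.2, 22.5, 0], [0, 0, 0]],
    [[-2.6, 26, 0], [0, 0, 0]],
  ],
)

```text
t: 7.33
tool_pos: [518.3, 257.3, 217.8]
orientation: [-3.104, 0.482, -0.001]
contact_force: [0.1, -1.0, -1.0]
opening: 30.9
gripper_force: 23.9
```

step_arm(
  moves=[
    [[-0.2, 2, 0], [0, 0, 0]],
    [[-0.3, 3, 0], [0, 0, 0]],
    [[-0.3, 3.2, -2], [0, 0, 0]],
    [[-0.3, 3.2, -5], [0, 0, 0]],
    [[-0.3, 3.2, -8], [0, 0, 0]],
    [[-0.3, 3.2, -10.5], [0, 0, 0]],
    [[-0.3, 3.2, -11.5], [0, 0, 0]],
    [[-0.3, 3.2, -11.5], [0, 0, 0]],
  ],
)

```text
t: 8.0
tool_pos: [514.8, 286.2, 100.1]
orientation: [3.101, -0.483, -0.006]
contact_force: [-0.5, -0.7, -0.8]
opening: 30.0
gripper_force: 24.6
```

step_arm(
  moves=[
    [[0, 0, -0.2], [0, 0, 0]],
    [[0, 0, -0.4], [0, 0, 0]],
    [[0, 0, -0.5], [0, 0, 0]],
    [[0, 0, -0.5], [0, 0, 0]],
    [[0, 0, -0.5], [0, 0, 0]],
  ],
)

```text
t: 8.42
tool_pos: [516.1, 287.8, 98.7]
orientation: [-3.104, 0.482, -0.002]
contact_force: [0.7, 0.4, -0.3]
opening: 30.3
gripper_force: 24.6
```

step_arm(
  moves=[
    [[0, 0, 0], [0, 0, 0]],
    [[0, 0, 0], [0, 0, 0]],
    [[0, 0, 0], [0, 0, 0]],
    [[0, 0, 0], [0, 0, 0]],
    [[0, 0, 0], [0, 0, 0]],
    [[0, 0, 0], [0, 0, 0]],
    [[0, 0, 0], [0, 0, 0]],
    [[0, 0, 0], [0, 0, 0]],
  ],
  claw=0.9,
)

```text
t: 9.08
tool_pos: [515.7, 287.6, 97.7]
orientation: [3.104, -0.482, -0.0]
contact_force: [0.6, 0.1, -1.1]
opening: 77.9
gripper_force: 0.0
```

step_arm(
  moves=[
    [[0, 0, 2], [0, 0, 0]],
    [[0, 0, 5], [0, 0, 0]],
    [[0, 0, 8], [0, 0, 0]],
    [[0, 0, 11], [0, 0, 0]],
    [[0, 0, 13], [0, 0, 0]],
    [[0, 0, 13], [0, 0, 0]],
  ],
)

```text
t: 9.58
tool_pos: [517.1, 288.3, 234.1]
orientation: [-3.099, 0.481, -0.012]
contact_force: [0.7, -0.4, 1.0]
opening: 79.1
gripper_force: 0.0
```

```bash
python3 - <<'E'
from h import *
w=optics.camera("wrist");s=optics.camera("scene")
cv2.imwrite("pics/s3.png",np.hstack([cv2.resize(w[120:330,200:480],(400,300)),cv2.resize(s[170:290,400:560],(400,300))]))
E
```

```text
(no output)
```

View pics/s3.png

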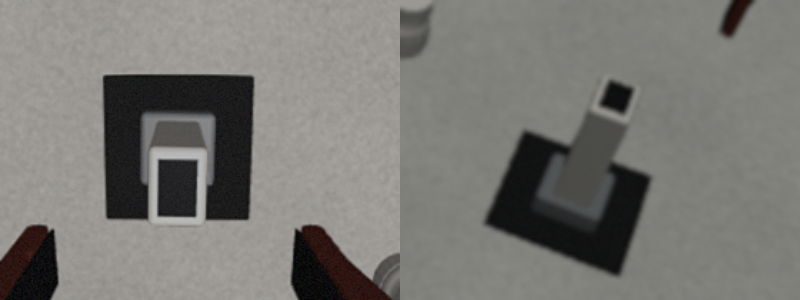

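The scanner stands upright near the middle of its pad. Next is the spacer.

step_arm(
  moves=[
    [[0, -58.5, 0], [0, 0, 0.525]],
    [[0, -58.5, 0], [0, 0, 0.525]],
    [[0, -58.5, 0], [0, 0, 0.525]],
    [[0, -58.5, 0], [0, 0, 0.525]],
    [[0, -58.5, 0], [0, 0, 0.525]],
    [[0, -58.5, 0], [0, 0, 0.525]],
    [[0, -58.5, 0], [0, 0, 0.525]],
    [[0, -58.5, 0], [0, 0, 0.525]],
  ],
  claw=0.7,
)

```text
t: 10.35
tool_pos: [514.8, -36.9, 225.2]
orientation: [-3.122, -0.34, 0.005]
contact_force: [0.6, -0.2, -0.2]
opening: 61.1
gripper_force: 0.0
```

step_arm(
  moves=[
    [[0, -25.3, 0], [0, 0, 0]],
    [[0, -25.3, 0], [0, 0, 0]],
    [[0, -25.3, 0], [0, 0, 0]],
    [[0, -25.3, 0], [0, 0, 0]],
    [[0, -25.3, 0], [0, 0, 0]],
    [[0, -25.3, 0], [0, 0, 0]],
    [[0, -25.3, 0], [0, 0, 0]],
    [[0, -25.3, 0], [0, 0, 0]],
  ],
)

```text
t: 11.02
tool_pos: [514.6, -289.9, 224.3]
orientation: [-3.121, -0.333, 0.007]
contact_force: [0.1, 0.5, -0.3]
opening: 61.1
gripper_force: 0.0
```

```bash
python3 - <<'E'
from h import *
s=env.observe();print(s["tool_pos"],s["orientation"],s["joints"])
w=optics.camera("wrist");cv2.imwrite("pics/w4.png",w)
cv2.imwrite("pics/w4c.png",cv2.resize(w[120:320,200:460],(780,600)))
E
```

```text
[ 514.6441802  -289.93788387  224.262507  ] [-3.12056083 -0.3332941   0.00654187] [-5.70611728e-01  6.94977522e-02  1.26471642e+00 -5.95655886e-05
  1.81268070e+00  7.87365559e-01]
```

View pics/w4c.png

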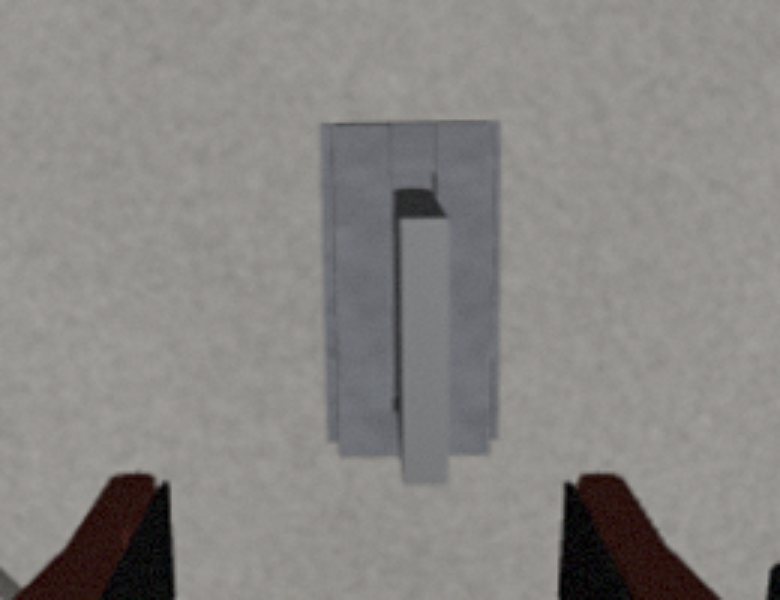

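Here the spacer's top face spans crop (402,217), (448,217), (448,484), (404,484), and the stand's top outline spans (331,123), (490,121), (490,457), (340,457).

```bash
python3 - <<'E'
from h import *
np.set_printoptions(precision=1,suppress=True)
f=lambda a:np.array(a)/3+[200,120]
def rep(n,c,z):
    p=px2w("wrist",f(c),z)[:,:2]; e=np.roll(p,-1,0)-p
    print(n,p.mean(0),"len",np.linalg.norm(e,axis=1),"ang",np.degrees(np.arctan2(e[:,1],e[:,0])))
rep("spacer",[(402,217),(448,217),(448,484),(404,484)],102)
rep("stand",[(322,123),(499,121),(490,457),(340,457)],25)
s=env.observe();print(s["tool_pos"],s["orientation"])
E
```

```text
spacer [ 521.5 -302.7] len [11.4 70.2 11.6 70.1] ang [ -77.4 -166.7  102.1   13.2]
stand [ 523.2 -302.2] len [ 55.7 111.   50.2 110.1] ang [ -76.7 -167.9  102.2   15. ]
[ 515.1 -288.3  225. ] [-3.1 -0.3  0. ]
```

step_arm(
  moves=[
    [[0.3, -0.7, -1], [0, 0, 0]],
    [[0.6, -1.4, -4], [0, 0, 0]],
    [[0.6, -1.4, -7], [0, 0, 0]],
    [[0.6, -1.4, -10], [0, 0, 0]],
    [[0.6, -1.4, -13], [0, 0, 0]],
    [[0.6, -1.4, -15], [0, 0, 0]],
    [[0.6, -1.4, -15.4], [0, 0, 0]],
    [[0.6, -1.4, -15.4], [0, 0, 0]],
  ],
)

```text
t: 11.73
tool_pos: [521.2, -300.0, 71.2]
orientation: [-3.12, -0.343, 0.005]
contact_force: [-0.1, -0.8, 0.2]
opening: 61.4
gripper_force: 0.0
```

step_arm(
  moves=[
    [[0, 0, 0], [0, 0, 0]],
    [[0, 0, 0], [0, 0, 0]],
    [[0, 0, 0], [0, 0, 0]],
    [[0, 0, 0], [0, 0, 0]],
    [[0, 0, 0], [0, 0, 0]],
    [[0, 0, 0], [0, 0, 0]],
    [[0, 0, 0], [0, 0, 0]],
    [[0, 0, 0], [0, 0, 0]],
  ],
  claw=0.03,
  force=25,
)

```text
t: 12.4
tool_pos: [521.9, -302.3, 73.8]
orientation: [3.123, 0.34, 0.0]
contact_force: [2.3, -5.5, -3.1]
opening: 12.0
gripper_force: 25.4
```

step_arm(
  moves=[
    [[0, 0, 0], [0, 0, 0]],
    [[0, 0, 0], [0, 0, 0]],
    [[0, 0, 0], [0, 0, 0]],
    [[0, 0, 0], [0, 0, 0]],
  ],
)

```text
t: 12.73
tool_pos: [522.0, -302.5, 73.8]
orientation: [3.122, 0.34, 0.0]
contact_force: [1.3, -3.4, -0.7]
opening: 12.0
gripper_force: 25.0
```

step_arm(
  moves=[
    [[0, 0, 2], [0, 0, 0]],
    [[0, 0, 4.5], [0, 0, 0]],
    [[0, 0, 7.5], [0, 0, 0]],
    [[0, 0, 9], [0, 0, 0]],
    [[0.4, 2.5, 9.5], [0, 0, -0.03]],
    [[0.8, 6, 9.5], [0, 0, -0.06]],
    [[1.3, 9.5, 9.5], [0, 0, -0.1]],
    [[1.8, 13, 9.5], [0, 0, -0.13]],
  ],
)

```text
t: 13.4
tool_pos: [539.5, -170.4, 168.6]
orientation: [-3.138, -0.132, 0.001]
contact_force: [0.7, 0.2, -0.5]
opening: 11.8
gripper_force: 25.0
```

step_arm(
  moves=[
    [[0.5, 3.5, 0], [0, 0, -0.03]],
    [[1, 7, 0], [0, 0, -0.03]],
    [[1.5, 10.5, 0], [0, 0, -0.03]],
    [[2, 14, 0], [0, 0, -0.03]],
    [[2.5, 17, 0], [0, 0, -0.03]],
    [[2.8, 19, 0], [0, 0, -0.03]],
    [[3.1, 20.5, 0], [0, 0, -0.03]],
    [[3.1, 20.5, 0], [0, 0, -0.03]],
  ],
)

```text
t: 14.07
tool_pos: [570.6, 36.3, 168.3]
orientation: [-3.138, -0.095, 0.002]
contact_force: [-0.6, -0.5, -0.2]
opening: 11.9
gripper_force: 25.0
```

step_arm(
  moves=[
    [[0, 0, 0], [0, 0, 0]],
    [[0, 0, 0], [0, 0, 0]],
    [[0, 0, 0], [0, 0, 0]],
    [[0, 0, 0], [0, 0, 0]],
  ],
)

```text
t: 14.4
tool_pos: [570.8, 31.9, 168.7]
orientation: [3.14, 0.087, -0.0]
contact_force: [0.6, 0.3, -0.7]
opening: 11.9
gripper_force: 25.0
```

```bash
python3 - <<'E'
from h import *
s=env.observe();print(s["tool_pos"],s["orientation"])
w=optics.camera("wrist");sc=optics.camera("scene")
cv2.imwrite("pics/w5.png",w);cv2.imwrite("pics/sc5.png",sc)
cv2.imwrite("pics/c5.png",np.vstack([cv2.resize(w[100:340,180:460],(420,360)),]) if 0 else np.hstack([cv2.resize(w[110:350,210:430],(550,600),interpolation=cv2.INTER_CUBIC),cv2.resize(sc[200:300,270:370],(250,250)).repeat(1,0) if 0 else cv2.copyMakeBorder(cv2.resize(sc[190:310,270:370],(250,300)),0,300,0,0,cv2.BORDER_CONSTANT)]))
E
```

```text
[570.75602834  31.9432972  168.74616547] [ 3.14034066e+00  8.69741503e-02 -3.43372961e-04]
```

View pics/c5.png

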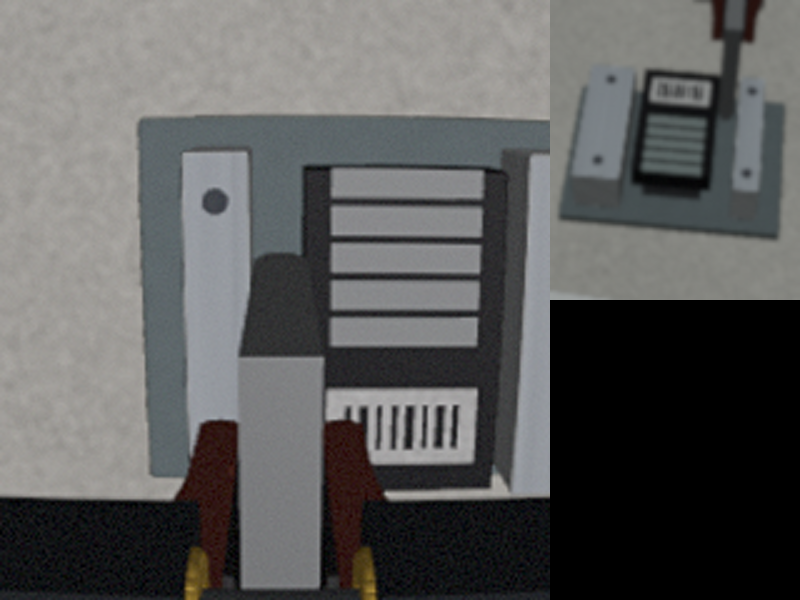

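The wrist view shows the toe lined up with the left (wide) gap, with rail inner corner (249,152), carrier far-left corner (304,168) and spacer top front edge (240–324,357). I'll turn those into a correction.

```bash
python3 - <<'E'
from h import *
np.set_printoptions(precision=1,suppress=True)
f=lambda a:np.array(a)/2.5+[210,110]
W=lambda c,z:px2w("wrist",f(c),z)
print("rail in/out far",W([(249,152),(182,153)],50))
print("rail outer edge pts",W([(183,200),(187,400)],50))
print("carrier far L, R",W([(304,168),(506,170)],56), W([(491,488),(503,300)],56))
print("base corner",W([(139,119),(151,476)],10))
print("spacer top front",W([(240,357),(324,357)],197)); print("toe front",W([(262,254),(303,254)],102),"taper top",W([(253,268),(310,268)],112))
E
```

```text
rail in/out far [[625.1  43.5  50. ]
 [623.9  63.1  50. ]]
rail outer edge pts [[610.1  62.2  50. ]
 [548.6  59.   50. ]]
carrier far L, R [[621.7  27.5  56. ]
 [625.3 -31.3  56. ]] [[526.2 -37.9  56. ]
 [586.7 -34.2  56. ]]
base corner [[632.7  82.1  10. ]
 [505.3  75.   10. ]]
spacer top front [[604.   39.1 197. ]
 [604.7  27.4 197. ]]
toe front [[603.5  37.7 102. ]
 [604.   27.9 102. ]] taper top [[601.7  39.5 112. ]
 [602.4  26.4 112. ]]
```

step_arm(
  moves=[
    [[0.2, 0.1, -1], [0, 0, 0]],
    [[0.2, 0.15, -2.5], [0, 0, 0]],
    [[0.2, 0.15, -4], [0, 0, 0]],
    [[0.2, 0.15, -4.4], [0, 0, 0]],
    [[0.2, 0.15, -4.4], [0, 0, 0]],
    [[0.2, 0.15, -4.4], [0, 0, 0]],
    [[0.2, 0.15, -4.4], [0, 0, 0]],
  ],
)

```text
t: 15.08
tool_pos: [573.4, 34.4, 125.8]
orientation: [-3.14, -0.089, -0.002]
contact_force: [-0.1, -1.0, -0.6]
opening: 11.9
gripper_force: 25.0
```

step_arm(
  moves=[
    [[0, 0, -0.4], [0, 0, 0]],
    [[0, 0, -0.8], [0, 0, 0]],
    [[0, 0, -1.2], [0, 0, 0]],
    [[0, 0, -1.6], [0, 0, 0]],
    [[0, 0, -1.8], [0, 0, 0]],
    [[0, 0, -1.8], [0, 0, 0]],
    [[0, 0, -1.8], [0, 0, 0]],
  ],
)

```text
t: 15.67
tool_pos: [572.8, 34.4, 106.5]
orientation: [-3.14, -0.089, 0.001]
contact_force: [0.0, 0.2, -0.2]
opening: 12.2
gripper_force: 25.0
```

step_arm(
  moves=[
    [[0, 0, -0.4], [0, 0, 0]],
    [[0, 0, -0.8], [0, 0, 0]],
    [[0, 0, -1.2], [0, 0, 0]],
    [[0, 0, -1.5], [0, 0, 0]],
    [[0, 0, -1.5], [0, 0, 0]],
  ],
)

```text
t: 16.08
tool_pos: [572.4, 34.4, 90.6]
orientation: [-3.14, -0.089, 0.003]
contact_force: [-0.1, -0.6, -1.2]
opening: 11.4
gripper_force: 25.0
```

step_arm(
  moves=[
    [[0, 0, -0.4], [0, 0, 0]],
    [[0, 0, -0.8], [0, 0, 0]],
    [[0, 0, -1.2], [0, 0, 0]],
    [[0, 0, -1.4], [0, 0, 0]],
    [[0, 0, -1.45], [0, 0, 0]],
    [[0, 0, -1.45], [0, 0, 0]],
  ],
)

```text
t: 16.58
tool_pos: [572.8, 34.4, 77.1]
orientation: [-3.14, -0.089, 0.0]
contact_force: [0.2, -0.3, -0.7]
opening: 12.2
gripper_force: 25.0
```

Toe is about 10 mm above the bench; press a little to check contact, then release.

step_arm(
  moves=[
    [[0, 0, -0.1], [0, 0, 0]],
    [[0, 0, -0.15], [0, 0, 0]],
    [[0, 0, -0.15], [0, 0, 0]],
    [[0, 0, -0.15], [0, 0, 0]],
  ],
)

```text
t: 16.92
tool_pos: [573.1, 34.4, 76.7]
orientation: [-3.14, -0.089, -0.001]
contact_force: [-2.0, 0.1, 5.5]
opening: 11.8
gripper_force: 25.0
```

step_arm(
  moves=[
    [[0, 0, 0], [0, 0, 0]],
    [[0, 0, 0], [0, 0, 0]],
    [[0, 0, 0], [0, 0, 0]],
    [[0, 0, 0], [0, 0, 0]],
    [[0, 0, 0], [0, 0, 0]],
    [[0, 0, 0], [0, 0, 0]],
  ],
  claw=0.5,
)

```text
t: 17.42
tool_pos: [572.8, 34.4, 75.5]
orientation: [-3.14, -0.089, 0.0]
contact_force: [0.0, -0.4, -0.0]
opening: 43.1
gripper_force: 0.0
```

step_arm(
  moves=[
    [[0, 0, 2], [0, 0, 0]],
    [[0, 0, 5], [0, 0, 0]],
    [[0, 0, 8], [0, 0, 0]],
    [[0, 0, 10], [0, 0, 0]],
    [[0, 0, 10], [0, 0, 0]],
    [[0, 0, 10], [0, 0, 0]],
  ],
)

```text
t: 17.92
tool_pos: [573.6, 34.4, 177.1]
orientation: [3.14, 0.089, 0.005]
contact_force: [-0.7, 0.2, -0.5]
opening: 43.9
gripper_force: 0.0
```

```bash
python3 - <<'E'
from h import *
s=env.observe();print(s["tool_pos"],s["orientation"])
w=optics.camera("wrist");sc=optics.camera("scene")
cv2.imwrite("pics/c6.png",np.hstack([cv2.resize(w[110:350,210:430],(550,600),interpolation=cv2.INTER_CUBIC),cv2.copyMakeBorder(cv2.resize(sc[190:310,270:370],(250,300)),0,300,0,0,cv2.BORDER_CONSTANT)]))
E
```

```text
[573.60285262  34.39847505 177.12137236] [3.14024793 0.08914324 0.00481375]
```

View pics/c6.png

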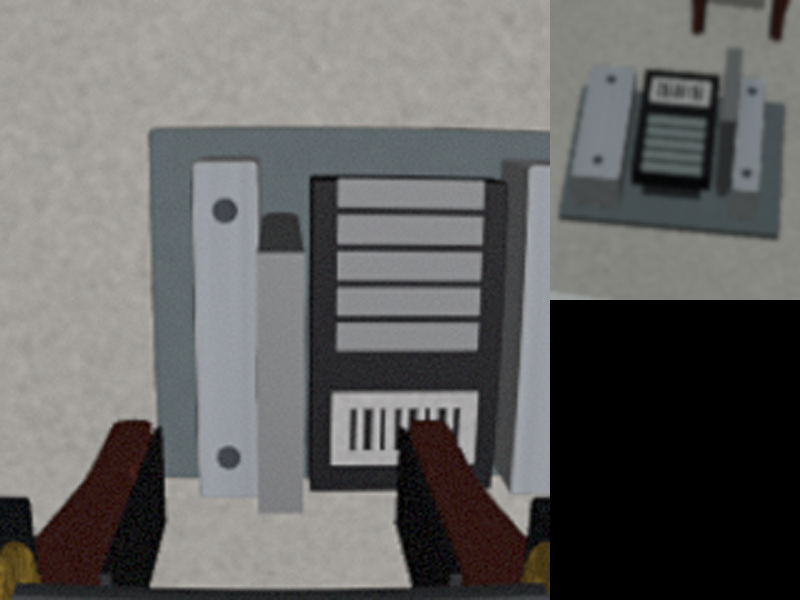

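The spacer is fully down in the wide gap, straight and midway along the carrier. Next: close the fingers and press the carrier.

step_arm(
  moves=[
    [[0, -2, 0], [0, 0, 0]],
    [[0, -4.3, 0], [0, 0, 0]],
    [[0, -4.3, 0], [0, 0, 0]],
    [[0, -4.3, 0], [0, 0, 0]],
    [[0, -4.3, 0], [0, 0, 0]],
    [[0, -4.3, 0], [0, 0, 0]],
    [[0, -4.3, 0], [0, 0, 0]],
    [[0, -4.3, 0], [0, 0, 0]],
  ],
  claw=0,
  force=10,
)

```text
t: 18.68
tool_pos: [572.8, -7.9, 175.6]
orientation: [-3.14, -0.091, 0.0]
contact_force: [0.8, -0.2, -0.2]
opening: 0.5
gripper_force: 0.0
```

step_arm(
  moves=[
    [[0, 0, -2], [0, 0, 0]],
    [[0, 0, -4.5], [0, 0, 0]],
    [[0, 0, -7], [0, 0, 0]],
    [[0, 0, -9], [0, 0, 0]],
    [[0, 0, -10], [0, 0, 0]],
    [[0, 0, -10.5], [0, 0, 0]],
    [[0, 0, -10.5], [0, 0, 0]],
    [[0, 0, -10.5], [0, 0, 0]],
  ],
)

```text
t: 19.35
tool_pos: [573.5, -8.5, 72.0]
orientation: [3.14, 0.09, 0.003]
contact_force: [0.5, 0.0, 0.3]
opening: 0.4
gripper_force: 0.0
```

step_arm(
  moves=[
    [[0, 0, -0.3], [0, 0, 0]],
    [[0, 0, -0.6], [0, 0, 0]],
    [[0, 0, -0.9], [0, 0, 0]],
    [[0, 0, -1.1], [0, 0, 0]],
    [[0, 0, -1.3], [0, 0, 0]],
    [[0, 0, -1.3], [0, 0, 0]],
    [[0, 0, -1.3], [0, 0, 0]],
    [[0, 0, -1.3], [0, 0, 0]],
  ],
)

```text
t: 20.02
tool_pos: [573.7, -8.6, 59.2]
orientation: [3.14, 0.089, 0.004]
contact_force: [-0.5, -0.4, 6.8]
opening: 0.5
gripper_force: 3.0
```

step_arm(
  moves=[
    [[0, 0, -0.1], [0, 0, 0]],
    [[0, 0, -0.2], [0, 0, 0]],
    [[0, 0, -0.3], [0, 0, 0]],
    [[0, 0, -0.3], [0, 0, 0]],
    [[0, 0, -0.3], [0, 0, 0]],
    [[0, 0, -0.3], [0, 0, 0]],
  ],
)

```text
t: 20.52
tool_pos: [573.8, -8.6, 58.2]
orientation: [3.14, 0.089, 0.005]
contact_force: [-5.8, 0.4, 14.6]
opening: 0.4
gripper_force: 7.3
```

step_arm(
  moves=[
    [[0, 0, 0], [0, 0, 0]],
    [[0, 0, 0], [0, 0, 0]],
    [[0, 0, 0], [0, 0, 0]],
    [[0, 0, 0], [0, 0, 0]],
    [[0, 0, 0], [0, 0, 0]],
    [[0, 0, 0], [0, 0, 0]],
  ],
)

```text
t: 21.02
tool_pos: [573.8, -8.6, 58.3]
orientation: [3.14, 0.089, 0.005]
contact_force: [-3.6, -0.1, 15.0]
opening: 0.6
gripper_force: 7.3
```

```bash
python3 - <<'E'
from h import *
cv2.imwrite("pics/c7.png",np.hstack([cv2.resize(optics.camera("wrist"),(400,300)),cv2.resize(optics.camera("scene")[150:330,230:470],(400,300))]))
E
```

```text
(no output)
```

View pics/c7.png

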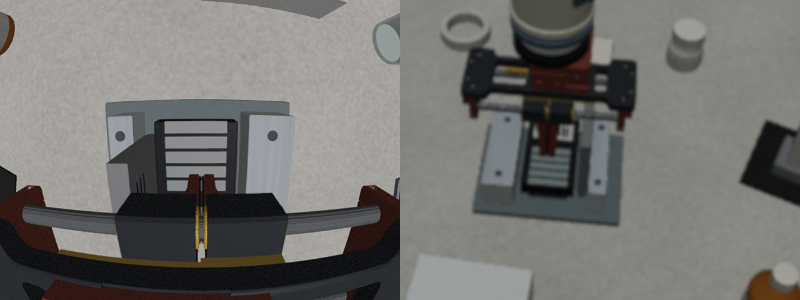

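The wrist view shows the spacer upright beside the pressed carrier. The fingertips are at 50 mm and push with about 15 N, so the carrier is on its stop.

```bash
python3 -c "
from cell import env
print(env.job_done())"
```

```text
the job is handed in; nothing more can be done
None
```

I handed the job in at about 21 s: the scanner read the label and is back upright on its pad, the spacer is fully down in the wide gap, and the fingers hold the carrier flush at about 15 N; no verdict was returned.

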